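# Level the pottery wheel

## Task

Level this table-top pottery wheel: stand the blue spirit level on the middle of the wheel head, pointing at the screw foot, and press it down firmly to bed it flat; then, with the level lying there, wind the black knob of the screw foot until the bubble sits centred between its lines. Finally press the level down on the wheel head again, firmly but without leaning on it, and finish while still pressing it with the bubble centred, so that I can tighten the lock nut. Leave the other things on the table where they are.

Things in the scene. Friction and masses are not known exactly. Their poses are not given: they have to be found in the camera images.
- level_mid (a point): centre (half-way up) of the blue box spirit level, 180 long x 26 wide x 40 high mm, 0.3 to 0.5 kg, standing on its flat base on the table at the start. x axis along its length, z up; both ends alike. The vial lies in the top at the middle, under a window 52 mm long flush with the top; the top is flat and solid. Grip it across its 26 mm width, or press its top.
- level: the same spirit level; origin at the centre of its underside, same axes. A push of about 10 to 20 N on its top, near the middle, presses it firmly.
- bubble (a joint): place of the bubble's centre along the level's x axis, m; 0 is centred. The bubble is 14 mm long, whitish in a bright green vial with black lines at -9 and +9 mm; it is centred while it lies between the lines. Its stops are at -14 and +14 mm. It floats to the high end, 1.6 mm for each mrad (1 mm per m) of slope, and settles in about a second.
- pottery_wheel: grey housing with white round splash pan (outer radius 185 mm, rim 226 mm above the table), on three feet. Origin under the wheel head's centre, at table height; y points to the screw foot. Its fixed feet stand at x -110 and +110, y -150 mm; it tips about the line through them as the screw foot is wound. At the start the screw foot's side is too low by 3 to 7 mrad. It does not slide.
- head_top (a point): centre of the wheel head's flat top face, about 215 mm above the table; axes as the housing's. The head is a bare aluminium disc of radius 140 mm; two bat pins (10 mm across, 9 mm high) stand on it 127 mm from its centre. The level laid across the middle clears them.
- wheel_head: the aluminium wheel head itself, origin as head_top; it can be turned about its axis with some drag (0.6 N m), and its pins may point anywhere.
- foot_knob (a point): centre (half-way up) of the screw foot's round ribbed black knob: 54 mm across, 32 mm high, centre 116 and top 132 mm above the table, axis vertical, 315 mm from the wheel head's axis along the housing's y. Grip it from above across any diameter; 130 mm are free to the splash pan. An orange mark on its top shows the angle. It stays at one height while the housing climbs its thread.
- foot: the screw foot (knob, spindle and pad); origin on its axis at the table. Thread 4 mm a turn: winding clockwise, seen from above, raises the foot's side and sends the bubble of a level that points at the foot 2.2 mm a radian (13.8 mm a turn) towards the foot. It takes 0.25 N m and stays where it is left. At the start 2 to 4.5 rad of clockwise winding are needed.
- batten: bystander: flat wooden rolling batten, 190 x 30 x 10 mm, origin at the centre of its underside
- spanner: bystander: steel spanner for the lock nut, 160 mm long, lying flat
- basin: bystander: orange plastic basin, 230 mm across, 95 mm high
- green_bowl: bystander: green bowl, 130 mm across, 60 mm high
- mug: bystander: white mug, 80 mm across, 90 mm high
- glaze_jar: bystander: blue glaze jar with white cap, 72 mm across, 85 mm high
- oxide_jar: bystander: amber jar with black cap, 60 mm across, 100 mm high
Things that resemble listed ones, but are neither listed nor needed, are in the scene too. Leave any red look-alike of the level alone.

How it is judged (in metres and radians):
On the way, in this order (a step that is already met when the one before it is completed fails the run):
1. the level is stood across the middle of the wheel head, pointing at the screw foot, and pressed flat onto it (angle between the x axis of level_mid and the y axis of pottery_wheel, either way round below 0.2 rad and horizontal distance between level_mid and head_top below 0.04 m and z of level_mid in the frame of pottery_wheel between 0.232 and 0.238 m and contact force between level and wheel_head above 8 N), for 0.2 s.
2. the screw foot is wound until the bubble is centred, with the level lying on the wheel head (angle between the x axis of level_mid and the y axis of pottery_wheel, either way round below 0.2 rad and horizontal distance between level_mid and head_top below 0.04 m and z of level_mid in the frame of pottery_wheel between 0.232 and 0.238 m and value of joint bubble between -0.002 and 0.002 m and angle between pottery_wheel's own z axis and vertical below 0.0016 rad), for 0.3 s.
At the end, for the whole second after the job is handed in: the level lies flat on the wheel head, within 40 mm of its centre and within 0.2 rad (11 degrees) of pointing at the screw foot, is being pressed onto the head with 8 to 40 N in all (its own weight is 3 to 5 N), the bubble is within 2 mm of centre and the housing within 1.6 mrad of level (all of step 2 and contact force between level and wheel_head between 8 and 40 N); the arm keeps its last pose, push and grip.
It fails at once if another thing on the table is shifted by more than 30 mm (distance of any of batten, spanner, basin, green_bowl, mug, glaze_jar, oxide_jar from where it was at the start of the episode above 0.03 m).
It also fails if it takes over 70 s, if anything falls off the work surface, if the arm or the gripper's body presses on something with over 40 N, if the wrist force passes 120 N, or if a joint passes its speed limit or range.

## Robot

A 6-joint arm with a two-finger parallel gripper is mounted at the origin on the work surface. World frame = base frame: x ahead of the robot, y to its left, z up, the work surface at z = 0. Lengths are in m, angles in degrees, forces in N, time in s.
With the tool pointing down it reaches from about 0.25 to 0.8 m from the base axis. Payload 8.5 kg.
Tool frame: the origin (TCP) lies midway between the tips of the shut fingers; the grasp point (between the pads) lies 19 mm behind it; z points along the fingers, y is the line along which they close (so a half turn about z gives the same grasp; the last joint's range is limited). The gripper opens to 85 mm and grips with 20 to 120 N. Pads are 22 mm wide; open, the fingers measure 114 mm over their backs; the gripper's body (76 mm by 85 mm) begins 54 mm behind the grasp point. The pads swing forward as they close: fully open they stand 13 mm farther back than shut.
Start: joints at [-64.4, 13.648, -0.773, 75.585, 0, 90], TCP at [0.227, -0.473, 0.231] pointing down, gripper open.
Joint ranges: [-152.45, 152.45], [-59.26, 108.67], [-65.41, 83.53], [-104.44, 129.93], [-82.83, 76.93], [-180, 180]. Speed limits (degrees/s): [127.2, 127.2, 159.86, 180, 180, 180].

## Interface

Orientations are given as [roll, pitch, yaw] about the fixed x, y, z axes, in that order (R = Rz(yaw) Ry(pitch) Rx(roll)).
In Python, from bench import env gives the robot as it stands. The module is installed in compiled form; this text tells all that it offers. Calls block until the motion is done:
- env.move_ptp(position, orientation): joint-space move of the TCP to a pose.
- env.line_to(position, velocity=0.15, orientation=None, threshold=None): straight line of the TCP; orientation=None keeps the orientation; velocity is the mean speed in m/s. With threshold (N) it stops when the force on the tool has changed by that much, and returns True; else False.
- env.set_joints(angles): joint-space move.
- env.set_gripper(opening, strength=None): finger opening in m; strength is the grip in N (None keeps the last); returns when the fingers have stopped.
- env.hold(seconds).
- env.ik(position, orientation): joint angles nearest the present ones, or None.
- env.get_state(): the state.
- env.capture(name): name is "scene" or "top" or "wrist"; returns the picture (420x560x3 uint8, blue, green, red); there is no depth.
- env.camera_params(name): a dict with "camera_matrix" (3x3 intrinsics, pixels), "extrinsics" (4x4, takes a point from camera to world coordinates). Camera axes: x right, y down, z forward; pixel columns grow to the right and rows downward; lengths in m; the calibration is good to about 2 mm. The wrist camera is an equidistant fisheye: a pixel r from the principal point sees the ray r / f radians off the axis. A picture is of the moment at which its call begins: read the wrist's pose just before it. camera_params takes no time and is no camera call; for the wrist camera it gives the pose at the moment of the call.
A pose or a line that the arm cannot do raises env.Unreachable and nothing moves.
- env.hand_in(): hands the job in; it is judged then, once.
Trained networks look in the newest picture that a camera, given by its name, has taken for a name from the list of things; names that differ only in an ending like _2 or _b are one class to them, and where a whole thing is asked for, a point or a joint stands for the part that bears it (a point fixed in the world has none). Each returns a list of dicts, best first, with "p" (0 to 1); they miss things now and then, are a little off and sometimes report something else, mostly with a low value. They report only what shows in the picture. A call takes as long as a camera call. They do not tell look-alikes from the thing itself.
- env.silhouettes(camera, thing): "pixels" (420x560 bool, what is visible of it) and "bbox" ([left, top, width, height] in pixels, round what is visible of it).
The state is a dict: "time": time; "joint_pos": joint angles; "qd": joint speeds; "tau": joint torques, N m; "tcp_pos": TCP position; "ee_rot": TCP orientation; "wrist_force": force on the tool from outside, world axes, zero at the start; "wrist_torque": the same for the moment, N m; "gripper_width": finger opening in m; "grasp_force": force on a finger pad.
Only numpy, scipy, OpenCV 4.12 (cv2) and the standard library are available. Lean on these libraries where they do the work, as an engineer would, in place of code of your own. Each camera call takes 0.05 s, during which the arm holds its last target. There are 200 camera calls.

## Working session

There is one attempt and no reset: what is moved stays moved. The work goes in short steps, each a Python script; the robot and the scene stay as the last script left them, time stands still between calls to the robot, and variables do not carry over. Pictures are saved under pics/ and viewed, at most 10 in all, crops included, and the job is handed in when it is done.

```bash
mkdir -p pics
cat > h.py <<'E'
from bench import env
import numpy as np, cv2
def ray(cam,u,v,P=None):
    P=P or env.camera_params(cam);K=np.array(P["camera_matrix"]);T=np.array(P["extrinsics"])
    x=(u-K[0,2])/K[0,0];y=(v-K[1,2])/K[1,1]
    if cam=="wrist":
        r=np.hypot(x,y);s=np.tan(r)/r if r>1e-9 else 1
        if r<1.5: x*=s;y*=s
    return T[:3,3],T[:3,:3]@np.array([x,y,1.])
def atz(cam,u,v,z,P=None):
    o,d=ray(cam,u,v,P);return o+d*(z-o[2])/d[2]
def sil(cam,thing):
    return [(s["p"],s["bbox"],s["pixels"]) for s in env.silhouettes(cam,thing)]
E
python3 - <<'E'
from h import *
a=env.capture("scene");b=env.capture("top")
cv2.imwrite("pics/s.png",a);cv2.imwrite("pics/t.png",b)
for c in("top","scene"):
  P=env.camera_params(c);print(c,np.round(P["camera_matrix"],1).tolist(),np.round(P["extrinsics"],3).tolist())
  for t in("level","wheel_head","foot_knob","pottery_wheel"):
    for p,bb,m in sil(c,t)[:3]:
      ys,xs=np.nonzero(m);print(c,t,round(p,2),bb,xs.mean().round(1),ys.mean().round(1), cv2.minAreaRect(np.c_[xs,ys].astype(np.float32)))
print(env.get_state()["time"])
E
```

```text
top [[538.5, 0.0, 273.8], [0.0, 538.5, 199.4], [0.0, 0.0, 1.0]] [[-0.027, -0.995, 0.097, 0.348], [-1.0, 0.028, 0.01, -0.021], [-0.012, -0.097, -0.995, 1.686], [0.0, 0.0, 0.0, 1.0]]
top level 0.8 [86.7, 258.5, 56.0, 35.2] 115.4 277.2 ((115.16510009765625, 277.2028503417969), (61.28813934326172, 11.266916275024414), 29.05460548400879)
top level 0.7 [118.8, 168.5, 57.4, 20.1] 146.3 180.1 ((146.52320861816406, 180.12533569335938), (12.45490550994873, 60.562889099121094), 79.50852966308594)
top level 0.46 [402.0, 133.2, 29.6, 26.3] 415.4 145.4 ((415.2000427246094, 145.40003967285156), (19.677398681640625, 26.832813262939453), 63.43495178222656)
top wheel_head 0.87 [267.5, 114.6, 106.7, 98.3] 321.6 165.7 ((321.5, 165.5), (99.0, 101.0), 90.0)
top foot_knob 0.77 [207.9, 187.1, 18.5, 21.9] 215.6 196.7 ((216.00001525878906, 196.5), (19.091880798339844, 17.677669525146484), 45.0)
top pottery_wheel 0.91 [220.0, 98.2, 169.3, 137.4] 318.4 167.1 ((315.54150390625, 167.12704467773438), (152.35203552246094, 140.65557861328125), 22.13549041748047)
scene [[431.0, 0.0, 280.3], [0.0, 431.0, 207.3], [0.0,
[... 281 characters left out ...]
21094)
scene level 0.82 [430.4, 236.4, 51.1, 50.0] 458.6 261.1 ((458.05841064453125, 260.933837890625), (62.28064727783203, 15.790702819824219), 41.423667907714844)
scene wheel_head 0.87 [182.9, 166.8, 95.2, 58.4] 229.4 194.5 ((229.5, 194.5), (59.0, 93.0), 90.0)
scene foot_knob 0.54 [323.0, 231.6, 18.6, 38.6] 329.3 241.0 ((326.2327575683594, 246.95692443847656), (19.302047729492188, 34.402286529541016), 23.198591232299805)
scene pottery_wheel 0.82 [161.6, 157.8, 173.2, 122.3] 234.5 217.1 ((244.4656524658203, 215.83554077148438), (126.50653076171875, 160.07992553710938), 78.19756317138672)
scene pottery_wheel 0.22 [157.4, 182.2, 11.3, 34.0] 162.2 196.0 ((162.0, 197.0), (32.0, 14.0), 90.0)
0.5
```

View pics/t.png

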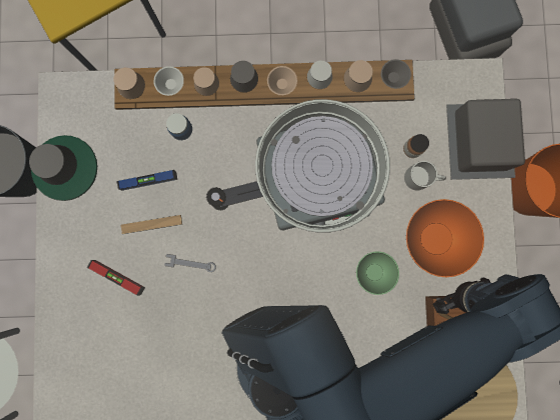

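Run:
```python
from h import *
print("A",atz("top",115.4,277.2,.03),"B",atz("top",146.3,180.1,.03))
# colors at the two candidates
b=cv2.imread("pics/t.png");print(b[277-4:277+5,111:120].mean((0,1)),b[176:185,142:151].mean((0,1)))
h=atz("top",321.6,165.7,.215);k=atz("top",216,197,.130)
print("head",h,"knob",k,np.linalg.norm((k-h)[:2]),np.degrees(np.arctan2(*(k-h)[1::-1])))
a=cv2.imread("pics/s.png")
print("scene A",atz("scene",389,313,.03),"B",atz("scene",458,261,.03),"head",atz("scene",229.5,194.5,.215),"knob",atz("scene",329.3,238,.125))
for th,(cx,cy),w,L in ((29.05,(115.4,277.2),0,61),(79.5-90,(146.3,180.1),0,60)):
  d=np.array([np.cos(np.radians(th)),np.sin(np.radians(th))])*25
  p=atz("top",cx-d[0],cy-d[1],.04);q=atz("top",cx+d[0],cy+d[1],.04);print("yaw",np.degrees(np.arctan2(*(q-p)[1::-1])),p,q)
```

```text
A [0.28504639 0.48529728 0.03      ] B [0.58178686 0.38949538 0.03      ]
[65.32098765 89.25925926 97.        ] [71.33333333 81.25925926 67.54320988]
head [ 0.58203246 -0.14131421  0.215     ] knob [0.51236896 0.16163562 0.13      ] 0.3108562400624633 102.950076861287
scene A [0.58769746 0.39632176 0.03      ] B [0.29661552 0.49269142 0.03      ] head [ 0.59550042 -0.12949737  0.215     ] knob [0.51113912 0.1640111  0.125     ]
yaw -119.86302911758433 [0.32383636 0.54912852 0.04      ] [0.24722702 0.41570164 0.04      ]
yaw -81.02140759391523 [0.568337   0.46321686 0.04      ] [0.59242381 0.31077006 0.04      ]
```

View pics/s.png

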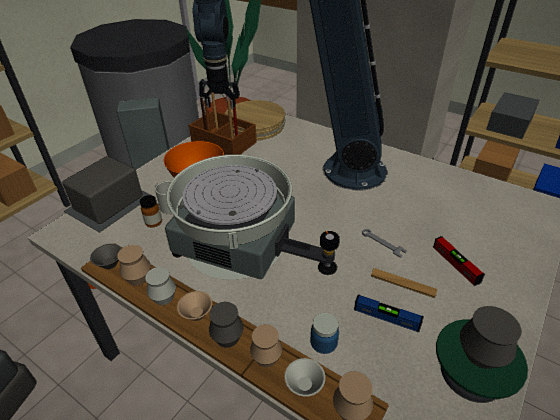

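The pictures show the blue level at top px (146,180), about (0.585, 0.392), and the red look-alike at (115,277). The wheel head is at (321,166) and the knob at (216,197), 0.311 m from it; the given distance is 0.315 m. Next I move over the blue level for a close look.

Run:
```python
from h import *
print(env.get_state()["ee_rot"])
for y in (99,-81): print(y,env.ik([.584,.392,.2],[180,0,y]),env.ik([.583,-.142,.3],[180,0,y+4]),env.ik([.512,.163,.2],[180,0,y]))
env.move_ptp([.584,.392,.2],[180,0,-81])
env.hold(.2)
P=env.camera_params("wrist");w=env.capture("wrist");cv2.imwrite("pics/w1.png",w)
print(P)
for p,bb,m in sil("wrist","level")[:3]:
  pts=np.array([atz("wrist",u,v,.04,P)[:2] for v,u in zip(*np.nonzero(m))]).astype(np.float32)
  print(p,bb,cv2.minAreaRect(pts))
print(env.get_state()["time"],env.get_state()["tcp_pos"])
```

```text
[-1.79987542e+02  2.43224006e-04  2.55986796e+01]
99 [ 33.87081071  32.51554888  24.25638425  81.74083537   0.
 114.87081071] [-13.68886022  20.81000083  19.4285985   88.61859766   0.
  63.31113978] [17.65936175 15.54351769 -2.800883   71.65559931  0.         98.65936175]
-81 [ 33.87081071  32.51554888  24.25638425  81.74083537   0.
 -65.12918929] [ -13.68886022   20.81000083   19.4285985    88.61859766    0.
 -116.68886022] [ 17.65936175  15.54351769  -2.800883    71.65559931   0.
 -81.34063825]
{'camera_matrix': array([[325.1922621 ,   0.        , 283.90002787],
       [  0.        , 325.1922621 , 206.55431623],
       [  0.        ,   0.        ,   1.        ]]), 'extrinsics': array([[-9.87740611e-01, -1.50229421e-01, -4.24217735e-02,
         5.94468177e-01],
       [-1.56103202e-01,  9.49648400e-01,  2.71661014e-01,
         3.22012186e-01],
       [-5.25707618e-04,  2.74952791e-01, -9.61457584e-01,
         3.42567218e-01],
       [ 0.00000000e+00,  0.00000000e+00,  0.00000000e+00,
         1.00000000e+00]])}
0.96 [272.6, 96.7, 28.5, 175.0] ((0.5822851061820984, 0.39049479365348816), (0.026562832295894623, 0.1785263866186142), 9.60492992401123)
0.74 [480.9, 59.5, 53.0, 122.4] ((0.3483751714229584, 0.2672673165798187), (0.14343632757663727, 0.03814729303121567), 79.85150909423828)
0.63 [456.8, 232.7, 90.2, 77.7] ((0.2900644838809967, 0.4588325023651123), (0.1370365023612976, 0.06513089686632156), 60.111114501953125)
4.075 [0.5841993  0.39172433 0.20005264]
```

View pics/w1.png

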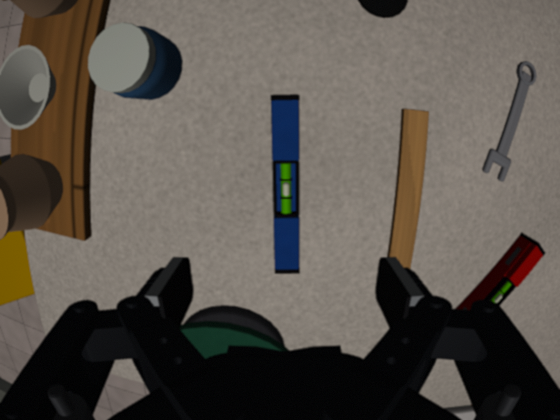

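Close-up: the blue level is at wrist px (286,184), measuring 27 x 178 mm at its top height, so the fix is good. Next: grasp, carry and place.

Run:
```python
from h import *
f=lambda:(lambda s:print(round(s["time"],2),np.round(s["tcp_pos"],4),np.round(s["wrist_force"],1),round(s["gripper_width"],4),s["grasp_force"]))(env.get_state())
env.set_gripper(.06,60)
env.move_ptp([.5823,.3905,.08],[180,0,-80.4])
print(env.line_to([.5823,.3905,.011],.1,threshold=15));f()
env.set_gripper(.0,60);f()
env.line_to([.5823,.3905,.30],.3);f()
env.move_ptp([.583,-.142,.30],[180,0,-77]);f()
env.line_to([.583,-.142,.24],.15);env.hold(.2);f()
print(env.line_to([.583,-.142,.215],.02,threshold=4));f()
cv2.imwrite("pics/w2.png",env.capture("wrist"))
```

```text
False
5.84 [0.5828 0.3908 0.0119] [ 0.4 -1.  -0.6] 0.06 0.0
6.24 [0.5828 0.3908 0.0119] [0.5 1.  5.6] 0.0251 60.64920902252197
7.36 [0.5819 0.3902 0.2981] [ 0.2 -0.  -4.6] 0.0249 59.40591037273407
9.28 [ 0.5834 -0.1411  0.2999] [ 0.7 -0.  -4.9] 0.025 59.35986936092377
10.03 [ 0.5837 -0.1421  0.2412] [-0.7  0.1 -4.2] 0.0249 59.29292321205139
True
10.79 [ 0.5829 -0.142   0.226 ] [-0.9  0.2  4.8] 0.0251 60.63113808631897
```

View pics/w2.png

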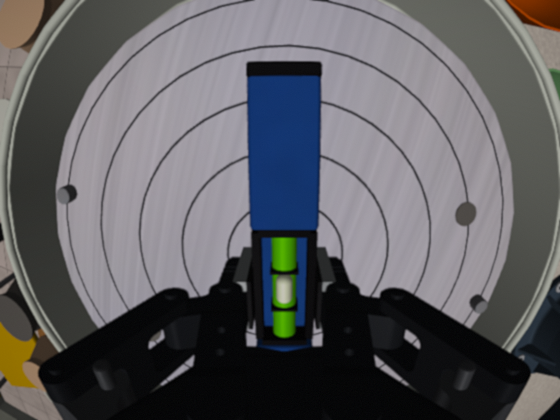

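The level is on the head, at the centre of the rings (px 284,235). Now release, press, then look at the bubble from above.

```bash
cat >> h.py <<'E'
C=np.array([.583,-.142]);YAW=-77
def f():
    s=env.get_state();print(round(s["time"],2),np.round(s["tcp_pos"],4),np.round(s["wrist_force"],1),round(s["gripper_width"],4),flush=True);return s
def press(N,z0=.275):
    """closed fingers down on the level's middle until the push is about N"""
    env.move_ptp([*C,z0],[180,0,YAW]);env.hold(.3);b=env.get_state()["wrist_force"][2]
    env.line_to([*C,.245],.02,threshold=5)
    z=env.get_state()["tcp_pos"][2]
    for i in range(25):
        env.hold(.1);s=env.get_state();F=s["wrist_force"][2]-b
        if abs(F-N)<2: break
        z-=np.clip((N-F)*4e-5,-4e-4,4e-4);env.line_to([*C,z],.01)
    env.hold(.4);print("push",env.get_state()["wrist_force"][2]-b);f()
def look(name):
    """rectified 4px/mm strip of the level's top: rows along its x (up = towards foot), cols across"""
    P=env.camera_params("wrist");w=env.capture("wrist");K=P["camera_matrix"];T=P["extrinsics"]
    a=np.radians(YAW+180);u=np.array([np.cos(a),np.sin(a)]);v=np.array([u[1],-u[0]])
    X,Y=np.meshgrid(np.arange(-25,25,.25),np.arange(60,-60,-.25))
    p=np.stack([C[0]+(u[0]*Y+v[0]*X)/1e3,C[1]+(u[1]*Y+v[1]*X)/1e3,np.full(X.shape,.2545)],-1)
    c=(p-T[:3,3])@T[:3,:3];r=np.hypot(c[...,0],c[...,1]);k=np.arctan2(r,c[...,2])/r
    m=[(K[i,2]+K[0,0]*k*c[...,i]).astype(np.float32) for i in(0,1)]
    o=cv2.remap(w,*m,cv2.INTER_CUBIC);cv2.imwrite(f"pics/{name}_raw.png",w);cv2.imwrite(f"pics/{name}.png",o);return o
E
python3 - <<'E'
from h import *
env.set_gripper(.05,60)
env.line_to([*C,.29],.2);f()
env.set_gripper(0,60)
press(15)
env.line_to([*C,.29],.15)
b=C-.06*np.array([np.cos(np.radians(YAW)),np.sin(np.radians(YAW))])
env.move_ptp([*b,.36],[180,0,YAW]);env.hold(.5);f()
look("b1")
a=cv2.imread("pics/b1.png");r=cv2.imread("pics/b1_raw.png")
cv2.imwrite("pics/b1v.png",np.hstack([cv2.resize(r,(560,420)),cv2.resize(a,(200,420))]))
E
```

```text
11.68 [ 0.5833 -0.1421  0.2903] [ 0.5 -0.5 -0.6] 0.0505
push 13.39686520810977
17.07 [ 0.5831 -0.142   0.2543] [-4.9  0.3 13.4] 0.0005
18.43 [ 0.5695 -0.0838  0.3597] [-0.8  0.8  1. ] -0.0003
```

View pics/b1v.png

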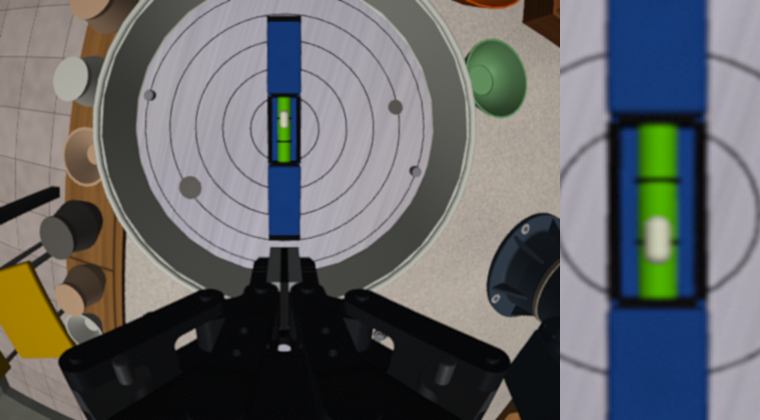

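Rectified view: the lines are at rows 180 and 241 and the bubble at row 239. So the bubble is about 8.4 mm away from the foot side, which needs about 3.8 rad (219°) clockwise. Now the knob.

```bash
cat >> h.py <<'E'
def wind(deg,k,y0=112):
    """grip knob at k from above at yaw y0, turn clockwise by deg, let go, lift"""
    env.set_gripper(.08,60)
    env.move_ptp([*k,.18],[180,0,y0])
    print("hit",env.line_to([*k,.098],.1,threshold=12));f()
    env.set_gripper(.0,60);f()
    j=np.array(env.get_state()["joint_pos"],float);print(j.round(1))
    j[5]-=deg;env.set_joints(j);env.hold(.2);s=f();print(s["joint_pos"][5],s["wrist_torque"])
    env.set_gripper(.08);env.line_to([*k,.30],.25)
E
python3 - <<'E'
from h import *
env.line_to([.52,.1,.36],.3)
k=np.array([.512,.163]);env.move_ptp([*k,.28],[180,0,112]);env.hold(.2)
P=env.camera_params("wrist");w=env.capture("wrist");cv2.imwrite("pics/k.png",w)
for p,bb,m in sil("wrist","foot_knob")[:2]:
  pts=np.array([atz("wrist",u,v,.132,P)[:2] for v,u in zip(*np.nonzero(m))]).astype(np.float32)
  print(p,bb,cv2.minEnclosingCircle(pts),pts.mean(0),cv2.minAreaRect(pts))
f()
E
```

```text
0.62 [255.1, 156.4, 58.1, 63.0] ((0.5115450620651245, 0.16682977974414825), 0.029795987531542778) [0.51142293 0.16701163] ((0.5113149285316467, 0.16597622632980347), (0.05596447363495827, 0.0565633699297905), 62.90714645385742)
22.18 [0.512 0.163 0.28 ] [-0.3  0.7 -0.6] 0.0
```

View pics/k.png

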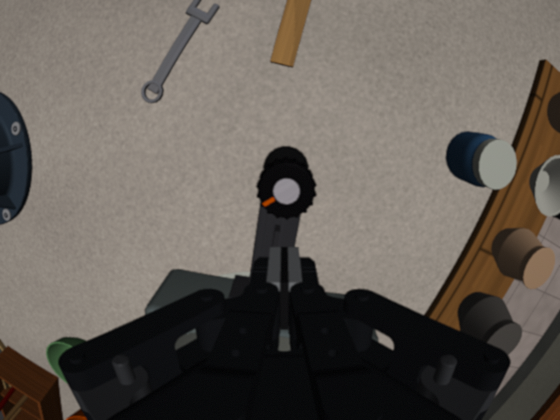

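The knob is at px (287,190), about 56 mm across as expected, with nothing in the way. Winding it now.

Run:
```python
from h import *
k=atz("wrist",286.5,189.5,.132)[:2];print(k)
np.save("k.npy",k)
wind(215,k)
b=C-.06*np.array([np.cos(np.radians(YAW)),np.sin(np.radians(YAW))])
env.move_ptp([*b,.36],[180,0,YAW]);env.hold(.8);f()
look("b2")
a=cv2.imread("pics/b2.png");r=cv2.imread("pics/b2_raw.png")
cv2.imwrite("pics/b2v.png",np.hstack([cv2.resize(r,(560,480)),a]))
```

```text
[0.5126497  0.16597293]
hit False
24.37 [0.5132 0.1661 0.0988] [-1.   0.1 -0.2] 0.08
24.73 [0.5129 0.1661 0.099 ] [-1.2 -0.3  6.8] 0.0528
[ 17.9  19.4 -12.9  57.7  -0.   85.9]
28.07 [0.5129 0.1656 0.0992] [-2.4 -4.4  5.7] 0.0526
-128.96892391765417 [-0.89318513  0.42456837 -2.12927938]
31.24 [ 0.5695 -0.0836  0.36  ] [-0.5  0.9  1. ] 0.0804
```

View pics/b2v.png

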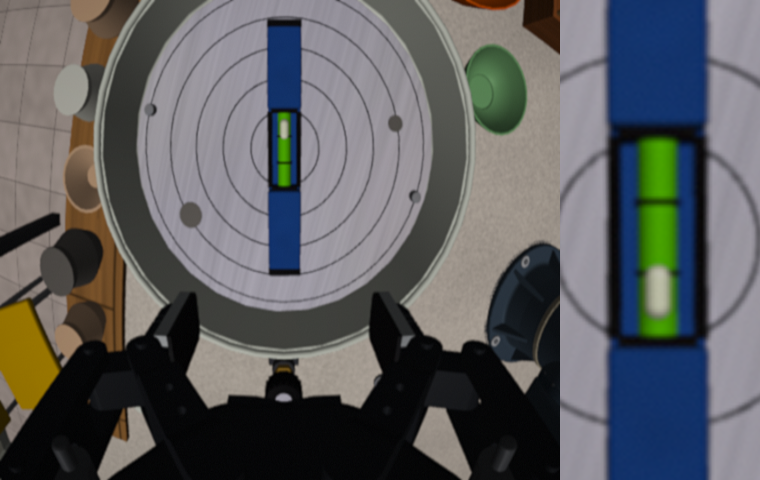

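The bubble is now at the far stop (row 291, mid-line at row 236): I turned the wrong way, because joint 6 decreasing is counter-clockwise. The torque shows a clean 0.25 N m with no slip, so 215 + 219 = 434° clockwise is needed.

Run:
```python
from h import *
k=np.load("k.npy")
env.move_ptp([*k,.18],[180,0,-33])
print("hit",env.line_to([*k,.098],.12,threshold=12))
def turn(d):
    j=np.array(env.get_state()["joint_pos"],float);a=j[5];j[5]+=d;env.set_joints(j);env.hold(.1);s=f()
    p,F=s["tcp_pos"],s["wrist_force"];print("j6",a,s["joint_pos"][5],"Mz",s["wrist_torque"][2]-p[0]*F[1]+p[1]*F[0])
a=env.get_state()["joint_pos"][5];print(a);assert -140<a<-120
env.set_gripper(0,60);turn(300)
env.set_gripper(.08);turn(-134)
env.set_gripper(0,60);turn(134)
env.set_gripper(.08);env.line_to([*k,.28],.3)
b=C-.06*np.array([np.cos(np.radians(YAW)),np.sin(np.radians(YAW))])
env.move_ptp([*b,.36],[180,0,YAW]);env.hold(.4);f()
look("b3")
a=cv2.imread("pics/b3.png");r=cv2.imread("pics/b3_raw.png")
cv2.imwrite("pics/b3v.png",np.hstack([cv2.resize(r,(560,480)),a]))
```

```text
hit False
-129.0591016460815
38.1 [0.5128 0.165  0.0992] [ 1.5 -5.2 -2.2] 0.0526
j6 -129.06031406910517 170.92297370182436 Mz 3.1154912361809397
40.6 [0.513  0.1658 0.0994] [ 1.7  0.2 -0.3] 0.0802
j6 170.94247755221582 36.96837582005443 Mz 0.19496452478714282
43.08 [0.5137 0.1655 0.0999] [ 5.6 -1.3 -3.8] 0.0524
j6 36.9478821749851 170.90678680127223 Mz 1.4806248032187739
48.69 [ 0.5695 -0.0835  0.36  ] [ 0.9 -0.6  0.5] 0.08
```

View pics/b3v.png

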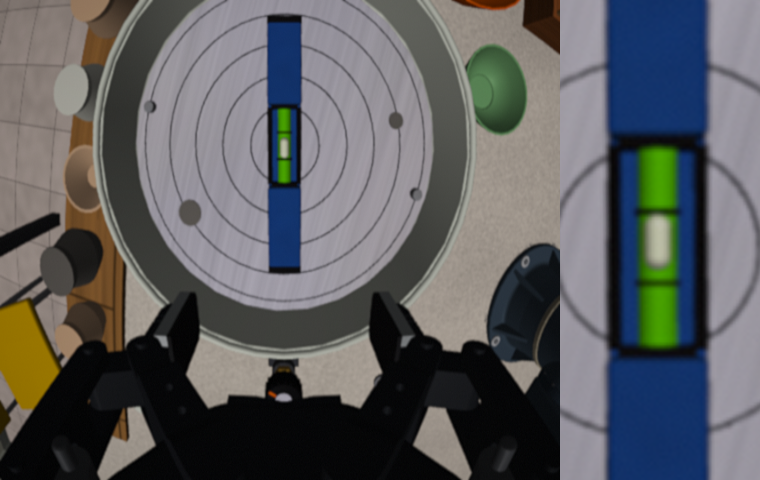

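The bubble is between the lines but looks slightly to the foot's side (row 240, mid-line at row 248). I'll measure the offset before deciding whether to correct it.

Run:
```python
import cv2,numpy as np
for n in("b1","b3"):
  a=cv2.imread(f"pics/{n}.png").astype(float)
  c=a[:,94:101].mean(1);s=a[:,82:116]  # bubble: blue channel high in the vial's middle
  B=c[:,0];e=a[:,[84,85,86,87,108,109,110,111]].mean(1)[:,1] # green at the vial's edges, dips at lines
  r=np.arange(480);w=(B>B[130:350].max()/2)&(r>130)&(r<355);
  print(n,"bubble rows",r[w].min(),r[w].max(),(r[w].min()+r[w].max())/2)
  print([(i,int(e[i])) for i in range(195,300) if e[i]<e[i-1] and e[i]<=e[i+1]])
```

```text
b1 bubble rows 247 299 273.0
[(205, 59), (221, 146), (227, 146), (229, 146), (235, 146), (240, 146), (252, 141), (259, 141), (263, 140), (276, 117), (295, 126)]
b3 bubble rows 215 266 240.5
[(197, 134), (211, 51), (232, 123), (235, 123), (247, 123), (262, 117), (283, 69), (297, 132)]
```

The bubble is 1.75 mm towards the foot, too near the limit. I'll turn back about 42°, check the bubble on the way, then press.

Run:
```python
from h import *
k=np.load("k.npy")
env.move_ptp([*k,.15],[180,0,-46])
env.line_to([*k,.098],.15,threshold=12)
j=np.array(env.get_state()["joint_pos"],float);print(j[5])
env.set_gripper(0,60);j[5]-=42
if j[5]>-178: env.set_joints(j)
env.set_gripper(.068);env.line_to([*k,.24],.3)
f()
b=C-.06*np.array([np.cos(np.radians(YAW)),np.sin(np.radians(YAW))])
env.move_ptp([*b,.34],[180,0,YAW]);env.hold(.2);look("b4")
a=cv2.imread("pics/b4.png").astype(float);r=np.arange(480)
B=a[:,94:101,0].mean(1);w=(B>B[130:350].max()/2)&(r>130)&(r<355)
e=a[:,[84,85,86,87,108,109,110,111],1].mean(1)
mins=sorted([(e[i],i) for i in range(190,310) if e[i]<e[i-1] and e[i]<=e[i+1]])[:4]
off=((mins[0][1]+mins[1][1])/2-(r[w].min()+r[w].max())/2)/4
print(mins,r[w].min(),r[w].max(),"off mm",off);f()
if abs(off)<1.4 and abs(abs(mins[0][1]-mins[1][1])-72)<5:
    env.set_gripper(0,60);press(14,.27)
```

```text
-116.05750469288115
52.52 [0.5129 0.1661 0.2403] [-0.3  0.1 -0.6] 0.0684
[(np.float64(56.125), 210), (np.float64(68.75), 281), (np.float64(119.375), 268), (np.float64(128.5), 245)] 220 272 off mm -0.125
53.83 [ 0.5694 -0.0825  0.3397] [ 0.4 -0.   0. ] 0.0679
push 12.19193483619933
58.62 [ 0.583 -0.142  0.255] [-3.4  1.3 12. ] -0.0002
```

```bash
python3 -c "
from h import *
print(env.hand_in());f()"
```

```text
the job is handed in; nothing more can be done
None
the job is handed in; nothing more can be done
```

I handed the job in at about 59 s, with the level pressed on the wheel head at about 12 N plus its own weight. The bubble was last read about 0.1 mm off centre, just before that final press. I first wound the foot the wrong way and had to wind it back.

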